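# Close the jar in the filling stand and put it away

### The job

The orange lid lies loose on the white jar in the slanted filling stand, riding on top of the thread. Turn it backwards (anticlockwise) until it drops into the thread, then screw it down clockwise fully home while the jar is still in the stand. Then lift the closed jar straight out of its snug socket and set it down gently, upright, in the empty compartment of the tray, leaving the other things where they are.

Things in the scene. Friction and masses are not known exactly. Their poses are not given: they have to be found in the camera images.
- stand: Fixed wooden filling stand, plywood foot 150x120x12 mm. Its square socket leans 30 deg from vertical towards the stand's own -x side (roughly towards the robot). Origin: on the bench, 15 mm to the -x side of the middle of the foot; z up.
- stand_seat (a point): Middle of the socket's floor, where the jar's underside sits. Socket 62.5 mm square inside, walls 8 mm, 36 mm deep along the slanted axis; nothing stands above it.
- jar: White square jar, 60x60 mm, body 75 mm high, round neck up to 99 mm, 0.14 to 0.28 kg. Origin: middle of its underside; x, y along its sides, z its axis, out of the mouth (slanted with the socket at the start). Snug in the socket (1 mm a side), cannot turn there, and must be drawn 40 mm along its own axis to come free. A red dot on a shoulder corner marks the closed position.
- lid: Orange round ribbed lid, 57 to 58 mm across, 28 mm high, 50 g. Origin: middle of its lower edge; z its axis, up; a white bar on top points along its x. Three inner lugs. At the start it rides on top of the thread, lower edge 89 mm above the jar's underside, bar at 142 to 175 deg (azimuth in the jar frame, anticlockwise seen from above); clockwise a stop blocks it at 135 deg. Turns easily.
- lid_top (a point): Middle of the lid's top face, 28 mm above the lid's origin.
- lid_lug_a (a point): Lug a inside the lid: 22 mm from the axis along the lid's x, 5 mm above its lower edge (not visible from outside).
- lid_lug_b (a point): Lug b, the same at 120 deg.
- lid_lug_c (a point): Lug c, the same at 240 deg.
- jar_gap (a point): Where lug a lies when dropped into the gap: on the jar 22 mm from the axis, azimuth 213 deg, 85 mm above the underside. Riding on top and turned anticlockwise, the lugs are clear over the gaps with the bar at 205 deg, and a stop comes at 227 deg; there the lid drops 9 mm (lower edge 80 mm above the underside), by its weight if let go, or lightly pushed down if held.
- jar_home (a point): Where lug a lies when fully home: on the jar 22 mm from the axis, azimuth 135 deg (at the red dot), 82 mm above the underside. From the gap, turned clockwise, the lid catches the thread, sinks evenly 2.7 mm over the last 60 deg (2 mm axial play) and stops at 135 deg, lower edge 77 mm above the underside, 2 mm over the shoulder. Closed, it carries the jar. Any lug serves: all repeats every 120 deg.
- tray: Fixed plywood tray 116x226x22 mm, long side along its y, two compartments 104 mm square, walls and floor 6 mm. Origin: middle of its underside.
- tray_spot (a point): Middle of the floor of the empty compartment, 55 mm from the tray's origin along its +y, 6 mm above the bench.
- full_jar: Glass jar of screws with a red lid, 66 mm across, 88 mm high, loose in the other compartment of the tray. Origin: middle of its underside.
- sander: Loose sanding block, 64x111x30 mm, a bystander. Origin: middle of its underside.
- stub_driver: Loose stubby black screwdriver, 101 mm long, a bystander. Origin: its middle, underside.
- measure: Loose yellow tape measure, 37x91x66 mm, standing on edge, a bystander. Origin: middle of its underside.
There are look-alikes about, which are no part of the job. Of the things that look like the stand, take the one that is farthest to the robot's left at the start.

How it is judged (in metres and radians):
On the way, in this order (a step that is already met when the one before it is completed fails the run):
1. the lid is turned back and has dropped into the thread's gap, the jar in the stand (distance between any of lid_lug_a, lid_lug_b, lid_lug_c and jar_gap below 0.0075 m and distance between jar and stand_seat below 0.006 m), for 0.1 s.
2. the lid is screwed fully home, the jar still in the stand (distance between any of lid_lug_a, lid_lug_b, lid_lug_c and jar_home below 0.006 m and distance between jar and stand_seat below 0.006 m), for 0.1 s.
At the end, for the whole second after the job is handed in: The jar stands upright (within 6 deg) and at rest on the floor of the tray's empty compartment (within 35 mm of its middle), its lid screwed home (a lug within 6 mm, about 15 deg of turn, of the closed position) (distance between any of lid_lug_a, lid_lug_b, lid_lug_c and jar_home below 0.006 m and angle between the z axis of lid and the z axis of jar, either way round below 0.1 rad and angle between jar's own z axis and vertical below 0.1 rad and horizontal distance between jar and tray_spot below 0.035 m and height (world z) of jar below 0.012 m and linear speed of each of jar, lid below 0.02 m/s); the robot touches nothing.
It fails at once if another loose thing is moved more than 30 mm (distance of any of full_jar, sander, stub_driver, measure from where it was at the start of the episode above 0.03 m).
It fails at once if the jar is let fall (out of the fingers and moving faster than 0.4 m/s, a fall of about 8 mm) (linear speed of jar above 0.4 m/s and contact force between the fingers and lid below 0.1 N and contact force between the fingers and jar below 0.1 N).
It also fails if it takes over 51 s, if anything falls off the work surface, if the arm or the gripper's body presses on something with over 40 N, if the wrist force passes 120 N, or if a joint passes its speed limit or range.

### The arm

A 6-joint arm with a two-finger parallel gripper is mounted at the origin on a cart in front of the work surface, level with it; the furniture and walls round the work are solid. World frame = base frame: x ahead of the robot, y to its left, z up, the work surface at z = 0. Lengths are in m, angles in degrees, forces in N, time in s.
With the tool pointing down it reaches from about 0.3 to 0.825 m from the base axis. Payload 5.4 kg.
Tool frame: the origin (TCP) lies at the very end of the fingers, on their centre line; the grasp point (between the pads) lies 19 mm behind it; z points along the fingers, y is the line along which they close (so a half turn about z gives the same grasp; the last joint's range is limited). The gripper opens to 92 mm and grips with 3 to 60 N. Pads are 20 mm wide; open, the fingers measure 128 mm over their backs; the gripper's body (75 mm by 189 mm) begins 69 mm behind the grasp point.
Start: joints at [63.306, 9.076, 91.501, -0, 79.423, -12.038], TCP at [0.145, 0.556, 0.215] pointing down, gripper open.
Joint ranges: [-166.64, 166.64], [-54.1, 131.32], [10.49, 154.53], [-73.88, 253.88], [9.74, 151.15], [-171.62, 171.62]. Speed limits (degrees/s): [147.25, 147.25, 180, 180, 180, 180].

### API

Orientations are given as a 3x3 rotation matrix whose columns are the frame's x, y, z axes.
In Python, from station import * gives the robot as it stands. The module is installed in compiled form; this text tells all that it offers.
- The arm moves only by the shell command python3 -m crank 'ROWS'. ROWS is text: rows parted by semicolons, each of 7 numbers parted by spaces: the closure, from -1 (fully open) to 1 (shut), then the shift along the tool's x, y, z scaled (see below), then the turn, a rotation vector about the tool's x, y, z scaled (see below). A call has 1 to 5 rows; each row is the pose to reach, as a shift and turn from the pose commanded when the call began, along the tool's axes at that moment; what a row does not reach only later rows make up. The controller multiplies each number of a shift by 0.8 m and each number of a turn by 90 degrees. A row lasts 1/12 s, in which the tool goes at most 41.7 mm and 7.16 degrees, less where a joint would pass 70% of its speed; a pose out of reach is approached as far as the arm can. A call with a number of a shift or a turn outside -1 to 1 is refused whole. A call with a gripper value outside its range is refused whole. The fingers move at their own pace and stop on an object; the grip force is fixed at half the most. Time passes only in rows, so rows that repeat a pose let the fingers close. It gives the time, the measured TCP pose, the force, the opening and the grip force at its end, in the units of the state.
- get_obs(): the state, without advancing time (a new reading comes with each control period).
- grab_frame(name): name is "scene" or "top" or "wrist"; returns the picture (384x512x3 uint8, red, green, blue); there is no depth.
- camera_model(name): a dict with "fx", "fy", "cx", "cy" (pixels), "R" (3x3) and "t" (3): a world point X has camera coordinates R X + t; the wrist camera has in their place "tool_from_camera" (4x4, takes a point from camera to tool coordinates, whose origin is the TCP and whose axes are the flange's). Camera axes: x right, y down, z forward; pixel columns grow to the right and rows downward; lengths in m; the calibration is good to about 2 mm. A picture is of the moment at which its call begins: read the wrist's pose just before it. camera_model takes no time and is no camera call.
- finish_job(): hands the job in; it is judged then, once.
The state is a dict: "t": time; "qpos": joint angles; "joint_velocities": joint speeds; "tau": joint torques, N m; "ee_pos": TCP position; "tcp_rot": TCP orientation; "ft_force": force on the tool from outside, world axes, zero at the start; "torque": the same for the moment, N m; "width": finger opening in m; "gripper_force": force on a finger pad.
Only numpy, scipy, OpenCV 4.12 (cv2) and the standard library are available. Lean on these libraries where they do the work, as an engineer would, in place of code of your own. Each camera call takes 0.05 s, during which the arm holds its last target. There are 200 camera calls.

## Working session

There is one attempt and no reset: what is moved stays moved. The work goes in short steps, Python scripts to look and compute and a shell command to move; the robot and the scene stay as the last step left them, time stands still between calls to the robot, and variables do not carry over. Pictures are saved under pics/ and viewed, at most 10 in all, crops included, and the job is handed in when it is done.

```bash
mkdir -p pics; python3 - <<'E'
from station import *
import cv2,numpy as np
for n in("scene","top"):
    f=grab_frame(n);cv2.imwrite(f"pics/{n}0.png",cv2.resize(f[...,::-1],(800,600),interpolation=cv2.INTER_CUBIC));cv2.imwrite(f"pics/{n}_raw.png",f[...,::-1])
    c=camera_model(n);print(n,c["fx"],c["cx"],c["cy"],np.round(c["R"],3).tolist(),c["t"], -c["R"].T@c["t"])
print(camera_model("wrist"));o=get_obs();print(o["t"],o["ee_pos"],o["tcp_rot"])
E
```

```text
scene 375.37336486387716 248.83074952376103 191.12261389228732 [[0.738, -0.675, -0.015], [-0.5, -0.531, -0.685], [0.454, 0.513, -0.729]] [-0.44516481  0.31210909  0.84238428] [ 0.10233342 -0.56677127  0.82066635]
top 368.85558781283186 255.77171367210286 188.2678039814007 [[0.012, -1.0, 0.006], [-0.991, -0.013, -0.135], [0.135, -0.005, -0.991]] [-0.05903576  0.53854     1.11264393] [ 0.38389349 -0.04697057  1.17554525]
{'fx': 287.7653211375402, 'fy': 287.7653211375402, 'cx': 257.8975235075956, 'cy': 193.88593797191646, 'tool_from_camera': array([[ 1.53708535e-04, -9.65097918e-01, -2.61889263e-01,
         7.54938464e-02],
       [ 9.99999947e-01,  7.34545223e-05,  3.16231827e-04,
        -4.87035312e-04],
       [-2.85957727e-04, -2.61889297e-01,  9.65097878e-01,
        -1.70003853e-01],
       [ 0.00000000e+00,  0.00000000e+00,  0.00000000e+00,
         1.00000000e+00]])}
0.1 [0.14524336 0.55577897 0.21373331] [[-9.67460342e-01  2.53021581e-01 -7.52814325e-04]
 [ 2.53022455e-01  9.67459267e-01 -1.48469575e-03]
 [ 3.52657128e-04 -1.62686319e-03 -9.99998614e-01]]
```

View pics/scene0.png

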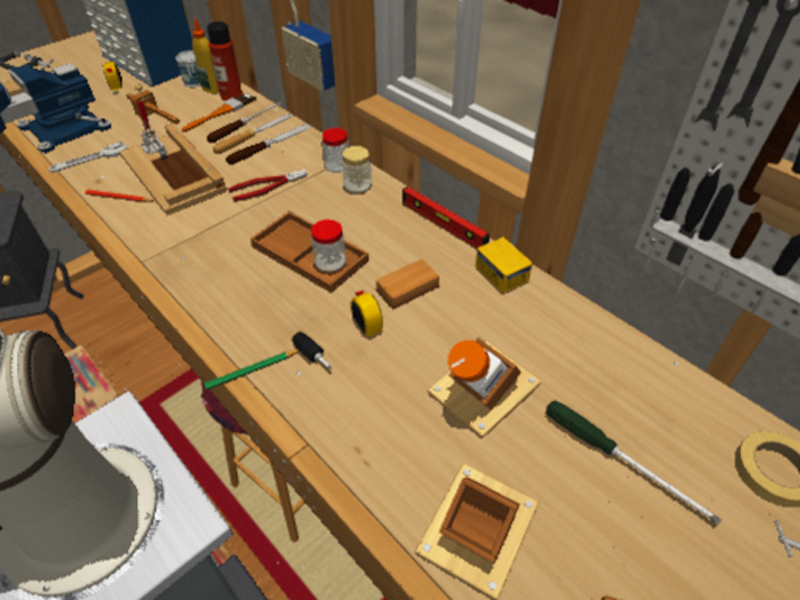

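View pics/top0.png

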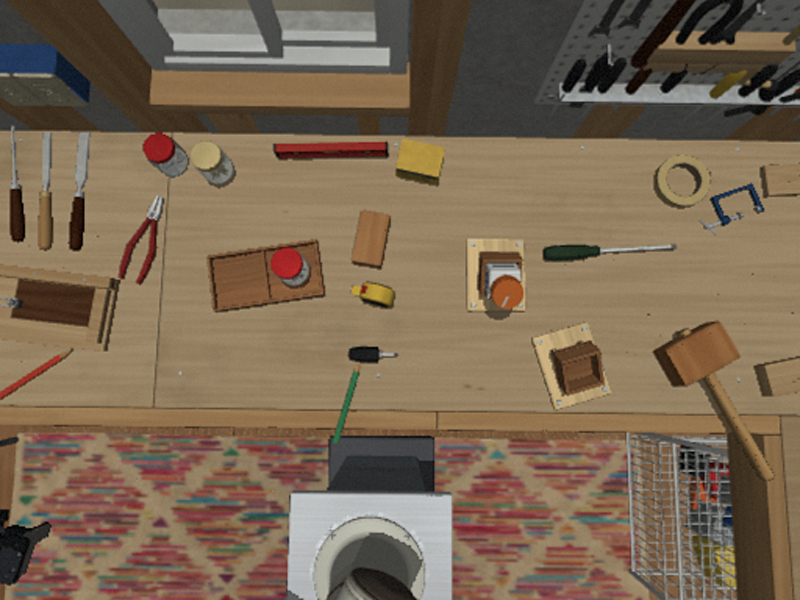

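Stands: the jar-holding one at top-view (495,275), scene (484,385), and an empty look-alike at top (572,365), scene (478,530). Farthest left (+y) is the one with the jar, which also holds the orange lid. The tray is at top (267,275), its empty compartment being the left one. The red-lid jar at (288,265) is in the tray; the jar at (163,155) is a look-alike. Next I take a close crop.

```bash
python3 - <<'E'
import cv2,numpy as np
s=cv2.imread("pics/scene_raw.png");t=cv2.imread("pics/top_raw.png")
# scene crop x 270..350,y 210..285 ; top crop x295..340,y150..203 ; tray x130..212,y150..203
a=cv2.resize(s[210:285,270:350],None,fx=5,fy=5,interpolation=cv2.INTER_CUBIC) #375x400
b=cv2.resize(t[148:203,293:343],None,fx=7,fy=7,interpolation=cv2.INTER_CUBIC) #385x350
c=cv2.resize(t[150:203,128:213],None,fx=4,fy=4,interpolation=cv2.INTER_CUBIC) #212x340
im=np.zeros((600,800,3),np.uint8);im[:375,:400]=a;im[:385,410:760]=b;im[388:600,410:750]=c
cv2.imwrite("pics/crop1.png",im)
E
```

```text
(no output)
```

View pics/crop1.png

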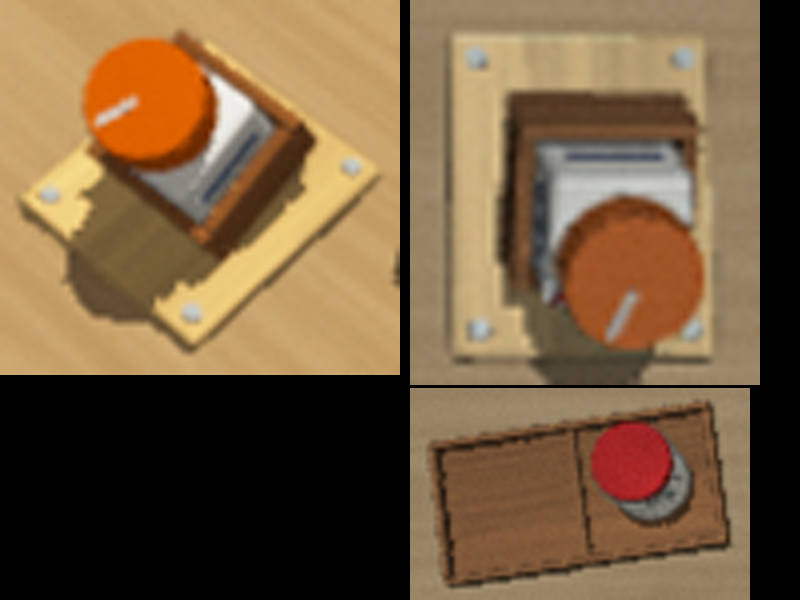

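The crop confirms it: lid leaning towards the robot, its bar pointing towards the robot; foot corners and tray corners are readable. I compute the poses next.

```bash
cat > h.py <<'E'
from station import *
import cv2,numpy as np
from scipy.optimize import least_squares,minimize
from scipy.spatial.transform import Rotation as Ro
def proj(n,X):
    c=camera_model(n);p=np.atleast_2d(X)@np.array(c["R"]).T+c["t"]
    return np.c_[c["fx"]*p[:,0]/p[:,2]+c["cx"],c["fy"]*p[:,1]/p[:,2]+c["cy"]]
def ray(n,u,p0,nn):   # intersect pixel ray with plane
    c=camera_model(n);R=np.array(c["R"]);d=R.T@np.array([(u[0]-c["cx"])/c["fx"],(u[1]-c["cy"])/c["fy"],1]);o=-R.T@c["t"]
    return o+d*(nn@(p0-o))/(nn@d)
def rz(a): return Ro.from_euler("z",a).as_matrix()
E
python3 - <<'E'
from h import *
T=lambda P,x0,y0,k,u0,v0:np.array([[(x-x0+.5)/k+u0-.5,(y-y0+.5)/k+v0-.5] for x,y in P])
# order TL,TR,BR,BL in top: +x up, +y left
foot=T([(451,34),(706,36),(711,360),(452,358)],410,0,7,293,148)
fs=T([(20,200),(192,352),(380,177)],0,0,5,270,210)
trp=T([(430,443),(711,403),(728,545),(447,585)],410,388,4,128,150)
def rect(p,dx,dy,z,off):
    c=np.array([[dx,dy],[dx,-dy],[-dx,-dy],[-dx,dy]])/2+[off,0]
    return np.c_[c@rz(p[2])[:2,:2].T+p[:2],np.full(4,z)]
g=lambda p:np.r_[(proj("top",rect(p,.15,.12,.012,.015))-foot).ravel(),(proj("scene",rect(p,.15,.12,.012,.015))[[3,2,1]]-fs).ravel()]
s=least_squares(g,[.55,-.2,0]);print("stand",s.x,np.round(s.fun,1))
t=least_squares(lambda p:(proj("top",rect(p,.116,.226,.022,0))-trp).ravel(),[.5,.25,0]);print("tray",t.x,np.round(t.fun,1))
yaw=s.x[2];A=rz(yaw)@Ro.from_euler("y",-30,degrees=True).as_matrix();ax=A[:,2]
ms={}
for n,b in(("scene",(270,210,350,285)),("top",(293,148,343,203))):
    im=cv2.imread(f"pics/{n}_raw.png");h=cv2.cvtColor(im,cv2.COLOR_BGR2HSV);m=((h[...,0]<13)&(h[...,1]>180)&(h[...,2]>70)).astype(np.uint8)
    z=np.zeros_like(m);z[b[1]:b[3],b[0]:b[2]]=m[b[1]:b[3],b[0]:b[2]]
    z=cv2.morphologyEx(z,cv2.MORPH_OPEN,np.ones((3,3),np.uint8));z=cv2.morphologyEx(z,cv2.MORPH_CLOSE,np.ones((7,7),np.uint8))
    ms[n]=z;print(n,z.sum())
th=np.linspace(0,2*np.pi,60);circ=.02875*np.c_[np.cos(th),np.sin(th),0*th]
def f(o):
    r=0
    for n,m in ms.items():
        P=np.r_[circ,circ+[0,0,.028]]@A.T+o
        k=cv2.convexHull((proj(n,P)*8+4).astype(np.float32)) # 8x
        M=np.zeros((m.shape[0]*8,m.shape[1]*8),np.uint8);cv2.fillConvexPoly(M,k.astype(np.int32),1)
        B=cv2.resize(m,None,fx=8,fy=8,interpolation=cv2.INTER_NEAREST);r+=(M!=B).sum()/B.sum()
    return r
o0=s.x[:2]@np.eye(2,3)+[-.03,0,.1]
best=minimize(f,ray("top",T([(633,273)],410,0,7,293,148)[0],np.array([0,0,.12]),np.array([0,0,1.]))-.028*ax,method="Nelder-Mead",options=dict(initial_simplex=None,xatol=2e-4,maxiter=150))
L=best.x;print("lid",L,best.fun,"axis",ax);jar=L-.089*ax;print("jar",jar,"in stand frame",rz(-yaw)@(jar-np.r_[s.x[:2],0]))
top=L+.028*ax
for n,P in(("scene",T([(97,123),(137,100)],0,0,5,270,210)),("top",T([(612,338),(633,295)],410,0,7,293,148))):
    q=[A.T@(ray(n,u,top,ax)-top) for u in P]
    d=q[0]-q[1];print(n,np.round(q,4).tolist(),"bar az",np.degrees(np.arctan2(d[1],d[0])),np.degrees(np.arctan2(q[0][1],q[0][0])))
x,y,w=t.x;print("spot",rz(w)@[0,.055,0]+[x,y,.006], "red/full",)
E
```

```text
stand [ 0.5714007  -0.25011513  0.00567727] [ 0.2  0.   0.9  0.   1.3 -0.1  0.6 -0.  -1.4 -0.4 -0.5 -0.7  0.2 -0.9]
tray [0.57699125 0.21973314 0.15765836] [-0.1 -0.1  0.2 -0.1  0.6 -0.  -0.7  0.3]
scene 68
top 316
lid [ 0.5544322  -0.25679938  0.06371329] 7.061007888123604 axis [-0.49999194 -0.00283862  0.8660254 ]
jar [ 0.59893148 -0.25654674 -0.01336297] in stand frame [ 0.02749383 -0.00658781 -0.01336297]
scene [[-0.0064, 0.0357, -0.0], [0.0143, 0.027, 0.0]] bar az 157.2928359440908 100.20359102095154
top [[-0.0307, 0.0068, -0.0], [-0.0106, -0.0007, -0.0]] bar az 159.6264934342364 167.57934899029397
spot [0.56835592 0.27405102 0.006     ] red/full
```

```bash
cat > fit.py <<'E'
from h import *
yaw=0.0057;A=rz(yaw)@Ro.from_euler("y",-30,degrees=True).as_matrix();ax=A[:,2]
ms={}
for n,b,c in(("scene",(270,210,350,285),(300,231)),("top",(293,148,343,203),(324,187))):
    im=cv2.imread(f"pics/{n}_raw.png");h=cv2.cvtColor(im,cv2.COLOR_BGR2HSV);print(n,h[c[1],c[0]],h[c[1]+3,c[0]+4])
    m=((h[...,0]<14)&(h[...,1]>(225 if n=="scene" else 180))&(h[...,2]>60)).astype(np.uint8)
    z=np.zeros_like(m);z[b[1]:b[3],b[0]:b[2]]=m[b[1]:b[3],b[0]:b[2]]
    z=cv2.morphologyEx(z,cv2.MORPH_OPEN,np.ones((3,3),np.uint8));z=cv2.morphologyEx(z,cv2.MORPH_CLOSE,np.ones((7,7),np.uint8))
    k,l,st,_=cv2.connectedComponentsWithStats(z);i=l[c[1],c[0]];z=(l==i).astype(np.uint8)
    ms[n]=z;print(n,z.sum(),cv2.boundingRect(z))
th=np.linspace(0,2*np.pi,60);circ=.02875*np.c_[np.cos(th),np.sin(th),0*th]
def f(o):
    r=0
    for n,m in ms.items():
        P=np.r_[circ,circ+[0,0,.028]]@A.T+o
        k=cv2.convexHull((proj(n,P)*8+4).astype(np.float32))
        M=np.zeros((m.shape[0]*8,m.shape[1]*8),np.uint8);cv2.fillConvexPoly(M,k.astype(np.int32),1)
        B=cv2.resize(m,None,fx=8,fy=8,interpolation=cv2.INTER_NEAREST);r+=(M!=B).sum()/B.sum()
    return r
x0=np.array([.555,-.255,.1])
for _ in range(2):
    best=minimize(f,x0,method="Nelder-Mead",options=dict(initial_simplex=x0+np.r_[np.zeros((1,3)),np.eye(3)*.01],xatol=1e-4));x0=best.x
L=best.x;print("lid",L,best.fun);jar=L-.089*ax;print("jar",jar,"stand frame",rz(-yaw)@(jar-np.array([.5714,-.2501,0])))
top=L+.028*ax;print("top",top,"ax",ax)
T=lambda P,x0,y0,k,u0,v0:np.array([[(x-x0+.5)/k+u0-.5,(y-y0+.5)/k+v0-.5] for x,y in P])
for n,P in(("scene",T([(97,123),(137,100)],0,0,5,270,210)),("top",T([(612,338),(633,295)],410,0,7,293,148))):
    q=[A.T@(ray(n,u,top,ax)-top) for u in P];d=q[0]-q[1]
    print(n,np.round(q,4).tolist(),"bar",np.degrees(np.arctan2(d[1],d[0])),np.degrees(np.arctan2(q[0][1],q[0][0])))
E
python3 fit.py
```

```text
scene [ 13 255 223] [ 13 255 223]
scene 493 (288, 218, 25, 26)
top [ 11 192 158] [ 11 187 161]
top 317 (315, 177, 20, 20)
lid [ 0.5447592  -0.24795725  0.10934341] 0.3404135619493093
jar [ 0.58925847 -0.2477036   0.03226715] stand frame [0.01787184 0.00229457 0.03226715]
top [ 0.53075942 -0.24803705  0.13359212] ax [-0.49999188 -0.00284998  0.8660254 ]
scene [[-0.0213, 0.009, 0.0], [-0.0017, 0.0008, -0.0]] bar 157.29180193074802 157.14031076257473
top [[-0.0261, 0.0067, 0.0], [-0.0069, -0.0004, 0.0]] bar 159.6252887696 165.50352692316957
```

```bash
cat >> h.py <<'E'
def plan(p,R,n):
    o=get_obs();p0,R0=np.array(o["ee_pos"]),Ro.from_matrix(o["tcp_rot"]);w=(R0.inv()*Ro.from_matrix(R)).as_rotvec()
    print("t",o["t"],"dist",np.linalg.norm(p-p0),"ang",np.degrees(np.linalg.norm(w)))
    d=(p-p0)/n;Rk=R0
    for k in range(n):
        print(np.round(np.r_[Rk.inv().apply(d)/.8,np.degrees(w/n)/90],3));Rk=R0*Ro.from_rotvec(w*(k+1)/n)
yaw=0.0057;A=rz(yaw)@Ro.from_euler("y",-30,degrees=True).as_matrix();ax=A[:,2]
def grip(az):
    a=np.radians(az);y=A@[np.cos(a),np.sin(a),0];return np.c_[np.cross(y,-ax),y,-ax]
E
python3 - <<'E'
from h import *
plan(np.array([.5448,-.2480,.1093])+.13*ax,grip(23),5)
E
```

```text
t 0.1 dist 0.8710061073879349 ang 59.56141600778835
[-0.132 -0.173 -0.002 -0.045 -0.052  0.113]
[-0.16  -0.147 -0.001 -0.045 -0.052  0.113]
[-0.184 -0.117  0.003 -0.045 -0.052  0.113]
[-0.201 -0.083  0.012 -0.045 -0.052  0.113]
[-0.211 -0.048  0.024 -0.045 -0.052  0.113]
```

```bash
python3 -m crank '-1 -.132 -.173 -.002 -.045 -.052 .113;-1 -.132 -.173 -.002 -.045 -.052 .113;-1 -.132 -.173 -.002 -.045 -.052 .113;-1 -.132 -.173 -.002 -.045 -.052 .113;-1 -.132 -.173 -.002 -.045 -.052 .113'
python3 -m crank '-1 -.16 -.147 -.001 -.045 -.052 .113;-1 -.16 -.147 -.001 -.045 -.052 .113;-1 -.16 -.147 -.001 -.045 -.052 .113;-1 -.16 -.147 -.001 -.045 -.052 .113;-1 -.16 -.147 -.001 -.045 -.052 .113'
python3 -m crank '-1 -.184 -.117 .003 -.045 -.052 .113;-1 -.184 -.117 .003 -.045 -.052 .113;-1 -.184 -.117 .003 -.045 -.052 .113;-1 -.184 -.117 .003 -.045 -.052 .113;-1 -.184 -.117 .003 -.045 -.052 .113'
python3 -m crank '-1 -.201 -.083 .012 -.045 -.052 .113;-1 -.201 -.083 .012 -.045 -.052 .113;-1 -.201 -.083 .012 -.045 -.052 .113;-1 -.201 -.083 .012 -.045 -.052 .113;-1 -.201 -.083 .012 -.045 -.052 .113'
python3 -m crank '-1 -.211 -.048 .024 -.045 -.052 .113;-1 -.211 -.048 .024 -.045 -.052 .113;-1 -.211 -.048 .024 -.045 -.052 .113;-1 -.211 -.048 .024 -.045 -.052 .113;-1 -.211 -.048 .024 -.045 -.052 .113'
python3 - <<'E'
from h import *
L=np.array([.5448,-.2480,.1093])
plan(L+.13*ax,grip(23),1);o=get_obs();print(o["qpos"],o["ft_force"])
f=grab_frame("wrist");cv2.imwrite("pics/w1raw.png",f[...,::-1])
np.savez("w1",p=o["ee_pos"],R=o["tcp_rot"])
cv2.imwrite("pics/w1.png",cv2.resize(f[...,::-1],(800,600),interpolation=cv2.INTER_CUBIC))
E
```

```text
t: 0.52
ee_pos: [0.2134, 0.3914, 0.2151]
tcp_rot: [[-0.903, 0.419, 0.1], [0.424, 0.905, 0.035], [-0.076, 0.075, -0.994]]
ft_force: [-0.3, -0.5, 0.7]
width: 0.092
gripper_force: 0.0
t: 0.93
ee_pos: [0.2816, 0.2305, 0.2174]
tcp_rot: [[-0.799, 0.564, 0.207], [0.585, 0.809, 0.056], [-0.136, 0.166, -0.977]]
ft_force: [0.4, 0.4, 0.4]
width: 0.0916
gripper_force: 0.0
t: 1.35
ee_pos: [0.3469, 0.0708, 0.2196]
tcp_rot: [[-0.671, 0.673, 0.311], [0.72, 0.691, 0.057], [-0.177, 0.262, -0.949]]
ft_force: [0.5, 1.1, 0.4]
width: 0.0919
gripper_force: 0.0
t: 1.77
ee_pos: [0.4136, -0.0919, 0.2207]
tcp_rot: [[-0.513, 0.755, 0.408], [0.836, 0.548, 0.037], [-0.196, 0.36, -0.912]]
ft_force: [-0.1, 1.1, -0.0]
width: 0.0919
gripper_force: 0.0
t: 2.18
ee_pos: [0.4801, -0.2528, 0.2208]
tcp_rot: [[-0.339, 0.799, 0.497], [0.921, 0.39, 0.001], [-0.193, 0.458, -0.868]]
ft_force: [-0.3, 1.5, 0.3]
width: 0.092
gripper_force: 0.0
t 2.1833 dist 0.0045693643397925615 ang 0.3777567153388684
[ 0.005  0.002 -0.001 -0.002  0.    -0.003]
[-55.43894027 -15.49650268 119.2061986   27.83705099  61.38545049
 -88.7389512 ] [-0.33532362  1.54244015  0.344759  ]
```

View pics/w1.png

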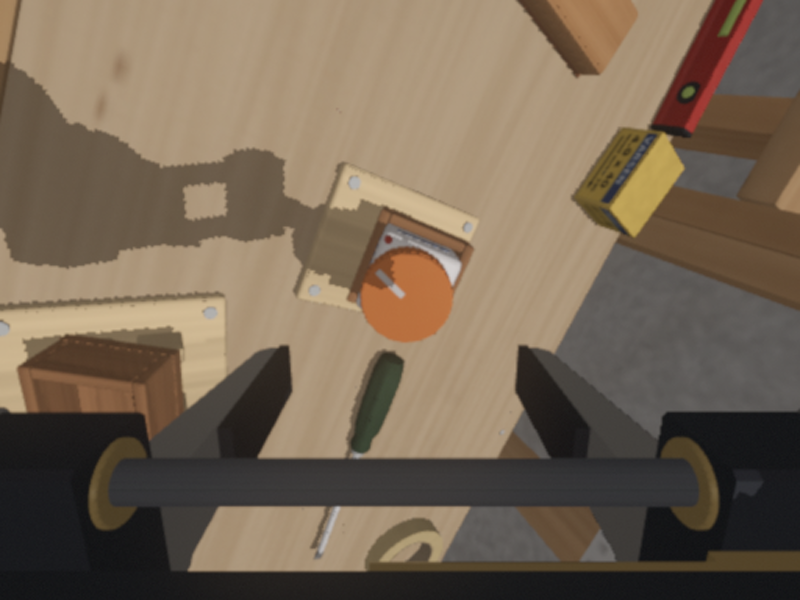

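The wrist view shows the lid at (407,297), the bar running from (405,297) out to (378,273), and the red dot at (388,239). I refine the lid pose with it.

```bash
cat > fitw.py <<'E'
from h import *
import sys
def wcam(f):
    z=np.load(f);c=camera_model("wrist");M=np.eye(4);M[:3,:3]=z["R"];M[:3,3]=z["p"];C=M@c["tool_from_camera"]
    return c,C[:3,:3],C[:3,3]
def wproj(cc,X):
    c,R,t=cc;p=(X-t)@R;return np.c_[c["fx"]*p[:,0]/p[:,2]+c["cx"],c["fy"]*p[:,1]/p[:,2]+c["cy"]]
def wray(cc,u,p0,n):
    c,R,t=cc;d=R@[(u[0]-c["cx"])/c["fx"],(u[1]-c["cy"])/c["fy"],1];return t+d*(n@(p0-t))/(n@d)
th=np.linspace(0,2*np.pi,60);circ=.02875*np.c_[np.cos(th),np.sin(th),0*th]
def edge(m): # centroid+extents of mask, subpixel
    M=cv2.moments(m,True);return np.array([M["m10"]/M["m00"],M["m01"]/M["m00"],np.sqrt(M["m00"]/np.pi)])
def sil(P):
    k=cv2.convexHull(P.astype(np.float32));M=cv2.moments(k);return np.array([M["m10"]/M["m00"],M["m01"]/M["m00"],np.sqrt(M["m00"]/np.pi)])
def mask(im,c,smin,hmax=14):
    h=cv2.cvtColor(im,cv2.COLOR_BGR2HSV);m=((h[...,0]<hmax)&(h[...,1]>smin)&(h[...,2]>60)).astype(np.uint8)
    m=cv2.morphologyEx(m,cv2.MORPH_OPEN,np.ones((3,3),np.uint8));m=cv2.morphologyEx(m,cv2.MORPH_CLOSE,np.ones((7,7),np.uint8))
    l=cv2.connectedComponents(m)[1];return (l==l[c[1],c[0]]).astype(np.uint8)
E
python3 - <<'E'
from fitw import *
cc=wcam("w1.npz");im=cv2.imread("pics/w1raw.png")
print(cv2.cvtColor(im,cv2.COLOR_BGR2HSV)[[192,200,180],[268,262,280]])
m={"w":mask(im,(268,196),170),"scene":mask(cv2.imread("pics/scene_raw.png"),(300,231),225),"top":mask(cv2.imread("pics/top_raw.png"),(324,187),180)}
e={k:edge(v) for k,v in m.items()};print(e,{k:cv2.boundingRect(v) for k,v in m.items()})
pr=lambda k,P:wproj(cc,P) if k=="w" else proj(k,P)
def g(o): 
    P=np.r_[circ,circ+[0,0,.028]]@A.T+o
    return np.concatenate([(sil(pr(k,P))-e[k])*(1,1,.5) for k in e])
r=least_squares(g,[.5448,-.248,.1093],diff_step=1e-4);L=r.x;print("lid",L,np.round(r.fun,2).reshape(3,3))
top=L+.028*ax
S=lambda x,y:((x+.5)*.64-.5,(y+.5)*.64-.5)
q=[A.T@(wray(cc,S(*u),top,ax)-top) for u in((378,273),(405,297))];d=q[0]-q[1];print(np.round(q,4).tolist(),np.degrees(np.arctan2(d[1],d[0])))
sh=L-.014*ax;print("dot",A.T@(wray(cc,S(388,239),sh,ax)-sh))
np.save("lid",L)
plan(L+.13*ax,grip(23),1);plan(L+.05*ax,grip(23),1);plan(L+.004*ax,grip(23),1)
E
```

```text
[[ 12 165 185]
 [ 12 166 184]
 [ 12 165 187]]
{'w': array([254.2292217 , 192.47958003, 249.36158414]), 'scene': array([299.88235294, 230.55578093,  12.52704171]), 'top': array([324.10094637, 186.42902208,  10.04510995])} {'w': (0, 0, 512, 384), 'scene': (288, 218, 25, 26), 'top': (315, 177, 20, 20)}
lid [ 0.40401638 -0.19925022  0.30374933] [[  1.02   3.31 -11.08]
 [-63.4  -37.65   2.22]
 [ -4.77  47.29   1.78]]
[[-0.0047, 0.0073, -0.0], [-0.0021, 0.0064, -0.0]] 160.20617507077776
dot [-4.40897559e-03  4.58531414e-03 -1.88651178e-17]
t 2.2333 dist 0.2460205689501149 ang 0.33059793570710017
[ 0.072 -0.004 -0.299 -0.002 -0.    -0.003]
t 2.2333 dist 0.16929774027720312 ang 0.33059793570710017
[ 0.072 -0.003 -0.199 -0.002 -0.    -0.003]
t 2.2333 dist 0.12702636521570657 ang 0.33059793570710017
[ 0.072 -0.003 -0.141 -0.002 -0.    -0.003]
```

Saturation threshold too high for the wrist picture; I lower it to 140.

```bash
cat > run2.py <<'E'
from fitw import *
cc=wcam("w1.npz");im=cv2.imread("pics/w1raw.png")
m={"w":mask(im,(268,196),140),"scene":mask(cv2.imread("pics/scene_raw.png"),(300,231),225),"top":mask(cv2.imread("pics/top_raw.png"),(324,187),180)}
e={k:edge(v) for k,v in m.items()};print(e,{k:cv2.boundingRect(v) for k,v in m.items()})
pr=lambda k,P:wproj(cc,P) if k=="w" else proj(k,P)
def g(o): 
    P=np.r_[circ,circ+[0,0,.028]]@A.T+o
    return np.concatenate([(sil(pr(k,P))-e[k])*(1,1,.5) for k in e])
r=least_squares(g,[.5448,-.248,.1093],diff_step=1e-4);L=r.x;print("lid",L,np.round(r.fun,2).reshape(3,3))
top=L+.028*ax
S=lambda x,y:((x+.5)*.64-.5,(y+.5)*.64-.5)
q=[A.T@(wray(cc,S(*u),top,ax)-top) for u in((378,273),(405,297))];d=q[0]-q[1];print(np.round(q,4).tolist(),np.degrees(np.arctan2(d[1],d[0])))
sh=L-.014*ax;print("dot",A.T@(wray(cc,S(388,239),sh,ax)-sh))
np.save("lid",L);jar=L-.089*ax;print("jar in stand frame",rz(-yaw)@(jar-np.array([.5714,-.2501,0])))
for h in(.13,.05,.004): plan(L+h*ax,grip(23),1)
E
python3 run2.py
```

```text
{'w': array([259.61569197, 188.51216854,  29.60248497]), 'scene': array([299.88235294, 230.55578093,  12.52704171]), 'top': array([324.10094637, 186.42902208,  10.04510995])} {'w': (231, 159, 59, 60), 'scene': (288, 218, 25, 26), 'top': (315, 177, 20, 20)}
lid [ 0.54324597 -0.24917412  0.10905112] [[ 0.41  0.14  0.18]
 [-0.62  0.93  0.45]
 [ 0.02 -0.17  0.39]]
[[-0.0226, 0.0084, 0.0], [-0.0014, 0.0008, -0.0]] 160.20617507077816
dot [-2.42086882e-02  2.46397687e-02 -4.85722573e-17]
jar in stand frame [0.0163517  0.00108635 0.03197486]
t 2.2333 dist 0.002332110553940713 ang 0.33059793570710017
[ 0.003 -0.001 -0.001 -0.002 -0.    -0.003]
t 2.2333 dist 0.07895973254384311 ang 0.33059793570710017
[ 0.003 -0.     0.099 -0.002 -0.    -0.003]
t 2.2333 dist 0.12494970877139697 ang 0.33059793570710017
[ 0.002  0.     0.156 -0.002 -0.    -0.003]
```

```bash
python3 -m crank '-1 .003 0 .05 -.002 0 -.003;-1 .003 0 .08 -.002 0 -.003;-1 .003 0 .11 -.002 0 -.003;-1 .003 0 .13 -.002 0 -.003;-1 .003 0 .13 -.002 0 -.003'
python3 - <<'E'
from h import *
L=np.load("lid.npy");plan(L+.004*ax,grip(23),1)
E
```

```text
t: 2.65
ee_pos: [0.5294, -0.2421, 0.1286]
tcp_rot: [[-0.35, 0.794, 0.498], [0.917, 0.399, 0.009], [-0.192, 0.459, -0.867]]
ft_force: [-0.1, 0.3, -0.7]
width: 0.092
gripper_force: 0.0
t 2.65 dist 0.021181673529488205 ang 0.4208148196725499
[-0.009 -0.001  0.025 -0.    -0.004  0.002]
```

```bash
python3 -m crank '-1 0 0 0 0 0 0;-1 0 0 0 0 0 0;-1 0 0 0 0 0 0'
python3 - <<'E'
from h import *
L=np.load("lid.npy");plan(L+.004*ax,grip(23),1)
E
```

```text
t: 2.9
ee_pos: [0.5306, -0.246, 0.1339]
tcp_rot: [[-0.346, 0.792, 0.503], [0.916, 0.4, 0.001], [-0.2, 0.461, -0.864]]
ft_force: [0.1, -0.5, -0.1]
width: 0.0916
gripper_force: 0.0
t 2.9 dist 0.024066224737971258 ang 0.3675450245006553
[-0.003 -0.003  0.03   0.001  0.002  0.003]
```

```bash
python3 -m crank '-1 -.003 -.002 .01 0 0 0;-1 -.003 -.002 .02 0 0 0;-1 -.003 -.002 .028 0 0 0;-1 -.003 -.002 .028 0 0 0;-1 -.003 -.002 .028 0 0 0'
python3 - <<'E'
from h import *
L=np.load("lid.npy");plan(L+.004*ax,grip(23),1);print(get_obs()["qpos"])
E
```

```text
t: 3.32
ee_pos: [0.5409, -0.2479, 0.1114]
tcp_rot: [[-0.347, 0.793, 0.5], [0.917, 0.399, 0.004], [-0.196, 0.46, -0.866]]
ft_force: [0.2, 0.1, -0.2]
width: 0.0921
gripper_force: 0.0
t 3.3167 dist 0.0017113403302330776 ang 0.22121675864082727
[-0.002  0.    -0.001  0.    -0.001  0.002]
[-48.58185636   1.07416456 117.91498846  32.25857334  45.0559987
 -92.05615764]
```

```bash
python3 -m crank '1 -.001 0 0 0 0 0;1 -.001 0 0 0 0 0;1 -.001 0 0 0 0 0;1 -.001 0 0 0 0 0;1 -.001 0 0 0 0 0'
python3 -m crank '1 0 0 0 0 0 0;1 0 0 0 0 0 0;1 0 0 0 0 0 0;1 0 0 0 0 0 0'
```

```text
t: 3.73
ee_pos: [0.5414, -0.2492, 0.1127]
tcp_rot: [[-0.347, 0.793, 0.501], [0.917, 0.399, 0.003], [-0.198, 0.461, -0.865]]
ft_force: [-0.2, -0.1, -0.3]
width: 0.0606
gripper_force: 0.0
t: 4.07
ee_pos: [0.5415, -0.2491, 0.1128]
tcp_rot: [[-0.347, 0.793, 0.502], [0.917, 0.399, 0.003], [-0.198, 0.461, -0.865]]
ft_force: [0.9, -0.5, 2.1]
width: 0.0567
gripper_force: 30.0
```

```bash
python3 -m crank '1 0 0 0 0 0 -.06;1 0 0 0 0 0 -.12;1 0 0 0 0 0 -.18;1 0 0 0 0 0 -.24;1 0 0 0 0 0 -.3'
python3 -m crank '1 0 0 0 0 0 -.06;1 0 0 0 0 0 -.12;1 0 0 0 0 0 -.18;1 0 0 0 0 0 -.24;1 0 0 0 0 0 -.28'
python3 -m crank '1 0 0 0 0 0 0;1 0 0 0 0 0 0'
python3 - <<'E'
from h import *
L=np.load("lid.npy");o=get_obs();y=A.T@o["tcp_rot"][:,1];print(np.degrees(np.arctan2(y[1],y[0])),A.T@(o["ee_pos"]-L),o["qpos"],o["torque"])
f=grab_frame("wrist");cv2.imwrite("pics/w2.png",cv2.resize(f[80:330,130:400,::-1],None,fx=2.4,fy=2.4,interpolation=cv2.INTER_CUBIC))
E
```

```text
t: 4.48
ee_pos: [0.5416, -0.2495, 0.1128]
tcp_rot: [[-0.671, 0.546, 0.502], [0.632, 0.775, 0.002], [-0.388, 0.318, -0.865]]
ft_force: [0.4, -0.7, 0.9]
width: 0.0566
gripper_force: 30.0
t: 4.9
ee_pos: [0.5415, -0.2495, 0.1126]
tcp_rot: [[-0.84, 0.209, 0.501], [0.242, 0.97, 0.002], [-0.486, 0.123, -0.865]]
ft_force: [1.4, -0.2, 0.8]
width: 0.0566
gripper_force: 30.0
t: 5.07
ee_pos: [0.5414, -0.2493, 0.1125]
tcp_rot: [[-0.838, 0.214, 0.501], [0.249, 0.969, 0.002], [-0.485, 0.127, -0.865]]
ft_force: [0.7, -0.2, 0.3]
width: 0.0568
gripper_force: 30.0
75.3261000113997 [ 0.00013347 -0.00010527  0.00395971] [ -48.63708608    1.07525781  117.79207575   32.25199976   45.07058278
 -144.17015923] [-0.0659861   0.09877812 -0.07089959]
```

View pics/w2.png

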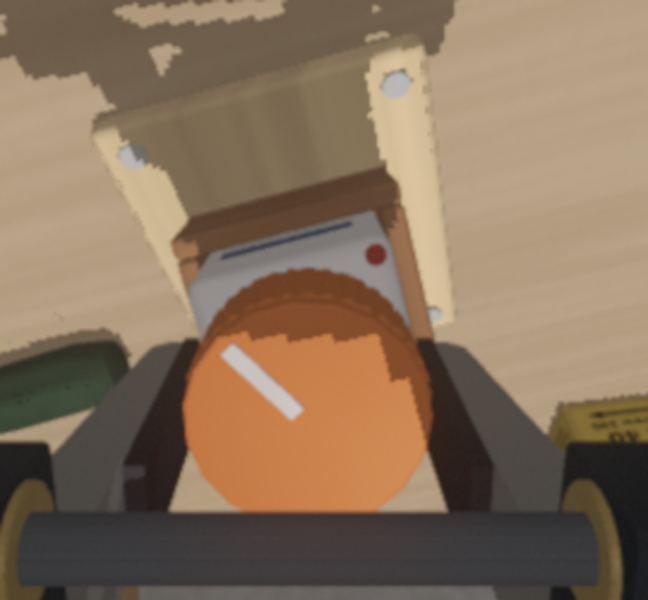

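The bar keeps the same direction in the gripper view, (295,415) to (230,350), so there was no slip, and it now lies at about 212 deg. I push lightly down 9 mm.

```bash
python3 -m crank '1 0 0 .003 0 0 0;1 0 0 .006 0 0 0;1 0 0 .009 0 0 0;1 0 0 .011 0 0 0;1 0 0 .011 0 0 0'
python3 - <<'E'
from h import *
L=np.load("lid.npy");o=get_obs();print(A.T@(o["ee_pos"]-L),A.T@o["ft_force"])
E
```

```text
t: 5.53
ee_pos: [0.5462, -0.2493, 0.1051]
tcp_rot: [[-0.839, 0.212, 0.502], [0.247, 0.969, 0.002], [-0.486, 0.126, -0.865]]
ft_force: [0.6, -0.6, 1.6]
width: 0.0569
gripper_force: 30.0
[ 0.0005719  -0.00017955 -0.00492556] [ 1.30732702 -0.57180495  1.09980041]
```

```bash
python3 -m crank '1 0 0 0 0 0 .06;1 0 0 0 0 0 .12;1 0 0 0 0 0 .18;1 0 0 .0004 0 0 .24;1 0 0 .0007 0 0 .3'
python3 -m crank '1 0 0 .0003 0 0 .06;1 0 0 .0007 0 0 .12;1 0 0 .001 0 0 .18;1 0 0 .0013 0 0 .24;1 0 0 .0017 0 0 .3'
python3 -m crank '1 0 0 .0003 0 0 .05;1 0 0 .0006 0 0 .1;1 0 0 .0009 0 0 .15;1 0 0 .0012 0 0 .2;1 0 0 .0012 0 0 .2'
python3 - <<'E'
from h import *
L=np.load("lid.npy");o=get_obs();y=A.T@o["tcp_rot"][:,1];print(np.degrees(np.arctan2(y[1],y[0])),A.T@(o["ee_pos"]-L),A.T@o["ft_force"],A.T@o["torque"],o["qpos"])
E
```

```text
t: 5.95
ee_pos: [0.5462, -0.2489, 0.1045]
tcp_rot: [[-0.649, 0.573, 0.501], [0.663, 0.748, 0.003], [-0.373, 0.335, -0.865]]
ft_force: [0.5, 0.3, 3.2]
width: 0.0569
gripper_force: 30.0
t: 6.37
ee_pos: [0.5468, -0.2488, 0.1033]
tcp_rot: [[-0.318, 0.805, 0.501], [0.931, 0.366, 0.004], [-0.18, 0.468, -0.865]]
ft_force: [-0.5, 1.0, 2.7]
width: 0.0572
gripper_force: 30.0
t: 6.78
ee_pos: [0.5475, -0.2493, 0.1028]
tcp_rot: [[-0.056, 0.863, 0.502], [0.998, 0.063, 0.002], [-0.03, 0.501, -0.865]]
ft_force: [0.9, -0.9, 2.3]
width: 0.0568
gripper_force: 30.0
3.334416154861412 [ 0.0006051  -0.00015222 -0.00755272] [ 1.95125117 -0.86061979  1.58139398] [-0.24124291 -0.03640634  0.0884168 ] [-48.05232907   2.81958743 117.30921482  32.8354498   43.71454313
 -72.56414053]
```

```bash
python3 -m crank '1 0 0 .0002 0 0 .03;1 0 0 .0003 0 0 .06;1 0 0 .0003 0 0 .09;1 0 0 .0003 0 0 .09;1 0 0 .0003 0 0 .09'
python3 - <<'E'
from h import *
L=np.load("lid.npy");o=get_obs();y=A.T@o["tcp_rot"][:,1];print(np.degrees(np.arctan2(y[1],y[0])),A.T@(o["ee_pos"]-L),A.T@o["ft_force"],A.T@o["torque"],o["qpos"])
f=grab_frame("wrist");cv2.imwrite("pics/w3.png",cv2.resize(f[80:330,130:400,::-1],None,fx=2.4,fy=2.4,interpolation=cv2.INTER_CUBIC))
E
```

```text
t: 7.2
ee_pos: [0.5483, -0.2492, 0.1034]
tcp_rot: [[0.061, 0.862, 0.503], [0.997, -0.072, 0.002], [0.038, 0.501, -0.864]]
ft_force: [4.7, 2.1, 5.6]
width: 0.0571
gripper_force: 30.0
-4.431143904546856 [ 1.59985146e-03 -7.38230298e-05 -7.42173621e-03] [6.89540754 2.04752036 2.43560433] [ 0.34131432 -1.01745725  0.64408646] [-48.00530487   2.8272842  117.24746606  32.89561444  43.71352488
 -64.78112616]
```

View pics/w3.png

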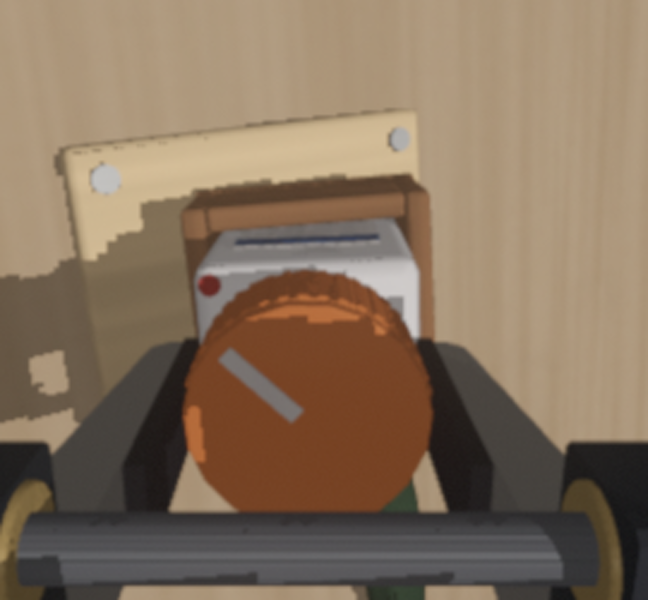

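The bar, (297,415) to (228,355), points towards the red dot at (208,285), and the axis torque rose to 0.64 N m, so the lid is home on its stop. Now I ease off slightly and lift along the axis.

```bash
python3 -m crank '1 0 0 0 0 0 -.02;1 0 0 -.005 0 0 -.02;1 0 0 -.012 0 0 -.02;1 0 0 -.02 0 0 -.02;1 0 0 -.028 0 0 -.02'
python3 -m crank '1 0 0 -.01 0 0 0;1 0 0 -.02 0 0 0;1 0 0 -.03 0 0 0;1 0 0 -.045 0 0 0;1 0 0 -.06 0 0 0'
python3 - <<'E'
from h import *
L=np.load("lid.npy");o=get_obs();y=A.T@o["tcp_rot"][:,1];print(np.degrees(np.arctan2(y[1],y[0])),A.T@(o["ee_pos"]-L),A.T@o["ft_force"],A.T@o["torque"])
E
```

```text
t: 7.67
ee_pos: [0.5349, -0.2486, 0.1206]
tcp_rot: [[0.037, 0.866, 0.499], [0.999, -0.045, 0.004], [0.026, 0.498, -0.867]]
ft_force: [1.5, -0.0, -1.9]
width: 0.0567
gripper_force: 30.0
t: 8.08
ee_pos: [0.5109, -0.2487, 0.1631]
tcp_rot: [[0.037, 0.865, 0.5], [0.999, -0.045, 0.004], [0.026, 0.499, -0.866]]
ft_force: [0.2, 0.8, -2.8]
width: 0.0569
gripper_force: 30.0
-2.8877471588105847 [-0.00101318  0.00063418  0.06295103] [-1.21307978  0.79551562 -2.49480288] [-0.08194168  0.53988113  0.00109866]
```

```bash
cat >> h.py <<'E'
def up(az):
    a=np.radians(az);y=np.array([np.cos(a),np.sin(a),0]);z=np.array([0,0,-1.]);return np.c_[np.cross(y,z),y,z]
E
python3 - <<'E'
from h import *
plan(np.array([.51,-.17,.26]),up(2),2)
E
```

```text
t 8.0833 dist 0.12488132480758006 ang 30.316858619481383
[ 0.051  0.028 -0.053  0.167 -0.002 -0.025]
[ 0.05   0.015 -0.058  0.167 -0.002 -0.025]
```

```bash
python3 -m crank '1 .01 .006 -.011 .033 0 -.005;1 .02 .011 -.022 .067 0 -.01;1 .03 .017 -.032 .1 0 -.015;1 .04 .022 -.042 .134 0 -.02;1 .051 .028 -.053 .167 -.002 -.025'
python3 -m crank '1 .01 .003 -.012 .033 0 -.005;1 .02 .006 -.024 .067 0 -.01;1 .03 .009 -.036 .1 0 -.015;1 .04 .012 -.048 .134 0 -.02;1 .05 .015 -.058 .167 -.002 -.025'
python3 - <<'E'
from h import *
print(get_obs()["qpos"])
plan(np.array([.568,.274,.25]),up(6),3)
E
```

```text
t: 8.5
ee_pos: [0.5106, -0.2095, 0.2127]
tcp_rot: [[0.004, 0.967, 0.256], [1.0, -0.005, 0.006], [0.007, 0.256, -0.967]]
ft_force: [-0.2, -0.2, -2.5]
width: 0.0568
gripper_force: 30.0
t: 8.92
ee_pos: [0.5107, -0.1698, 0.2614]
tcp_rot: [[-0.035, 0.999, -0.002], [0.999, 0.035, -0.002], [-0.002, -0.002, -1.0]]
ft_force: [0.7, -1.5, -1.3]
width: 0.0571
gripper_force: 30.0
[-31.16943592   2.02116332  93.78009756  -0.15766031  84.25860498
 -33.15791181]
t 8.9167 dist 0.44765295945641076 ang 3.9991945276823877
[ 0.184  0.03   0.004 -0.001  0.    -0.015]
[ 0.183  0.035  0.005 -0.001  0.    -0.015]
[ 0.182  0.039  0.005 -0.001  0.    -0.015]
```

```bash
python3 -m crank '1 .02 .004 0 0 0 -.002;1 .055 .01 .001 0 0 -.005;1 .098 .016 .002 0 0 -.008;1 .14 .023 .003 0 0 -.012;1 .184 .03 .004 -.001 0 -.015'
python3 -m crank '1 .037 .007 .001 0 0 -.003;1 .073 .014 .002 0 0 -.006;1 .11 .021 .003 0 0 -.009;1 .146 .028 .004 0 0 -.012;1 .183 .035 .005 -.001 0 -.015'
python3 -m crank '1 .042 .009 .001 0 0 -.003;1 .084 .018 .002 0 0 -.006;1 .125 .027 .003 0 0 -.009;1 .16 .034 .004 0 0 -.012;1 .182 .039 .005 -.001 0 -.015'
python3 -m crank '1 0 0 0 0 0 0;1 0 0 0 0 0 0;1 0 0 0 0 0 0'
python3 - <<'E'
from h import *
plan(np.array([.568,.274,.13]),up(6),1);plan(np.array([.568,.274,.09]),up(6),1)
f=grab_frame("scene");g=grab_frame("top")
a=cv2.resize(f[90:210,140:270,::-1],None,fx=3,fy=3,interpolation=cv2.INTER_CUBIC)
b=cv2.resize(g[110:230,110:240,::-1],None,fx=3,fy=3,interpolation=cv2.INTER_CUBIC)
cv2.imwrite("pics/c3.png",np.hstack([a,b]))
E
```

```text
t: 9.33
ee_pos: [0.5293, -0.021, 0.257]
tcp_rot: [[-0.058, 0.998, 0.001], [0.998, 0.058, -0.001], [-0.001, 0.001, -1.0]]
ft_force: [0.2, -0.4, -2.9]
width: 0.0568
gripper_force: 30.0
t: 9.75
ee_pos: [0.5487, 0.1268, 0.2529]
tcp_rot: [[-0.082, 0.997, 0.003], [0.997, 0.082, -0.001], [-0.001, 0.003, -1.0]]
ft_force: [0.9, -0.7, -2.7]
width: 0.057
gripper_force: 30.0
t: 10.17
ee_pos: [0.5675, 0.2758, 0.2486]
tcp_rot: [[-0.108, 0.994, 0.004], [0.994, 0.108, -0.0], [-0.001, 0.004, -1.0]]
ft_force: [0.0, -0.4, -2.6]
width: 0.0571
gripper_force: 30.0
t: 10.42
ee_pos: [0.5682, 0.2723, 0.2487]
tcp_rot: [[-0.105, 0.994, 0.004], [0.994, 0.105, -0.002], [-0.002, 0.004, -1.0]]
ft_force: [0.1, -0.4, -2.7]
width: 0.0566
gripper_force: 30.0
t 10.4167 dist 0.11873458482063609 ang 0.27590121947238166
[ 0.002 -0.001  0.148  0.003  0.001  0.001]
t 10.4167 dist 0.158731607505542 ang 0.27590121947238166
[ 0.003 -0.001  0.198  0.003  0.001  0.001]
```

View pics/c3.png

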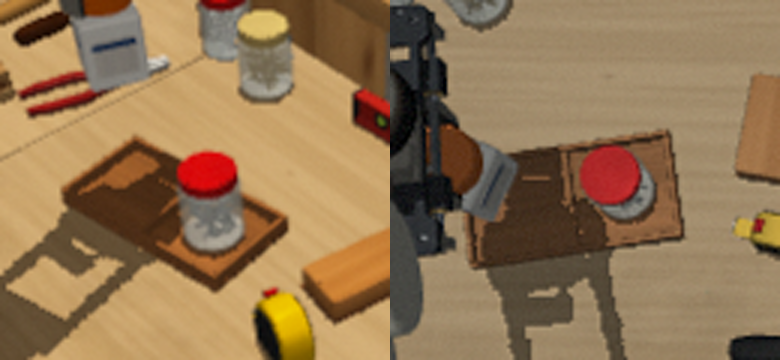

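The crop shows the jar hanging over the empty compartment, with its face apparently twisted about -29 deg (crop edge (488,215)-(517,160)) instead of +9. I check lid against dot in the wrist view.

```bash
python3 - <<'E'
from h import *
o=get_obs();print(o["t"],o["qpos"],o["torque"]);np.savez("w4",p=o["ee_pos"],R=o["tcp_rot"])
f=grab_frame("wrist");cv2.imwrite("pics/w4raw.png",f[...,::-1]);cv2.imwrite("pics/w4.png",cv2.resize(f[80:330,130:400,::-1],None,fx=2.4,fy=2.4,interpolation=cv2.INTER_CUBIC))
E
```

```text
10.5167 [14.68262929 15.86114663 79.73109948 -0.14234118 84.15633224  8.69488063] [-0.09325732  0.00839359  0.0230194 ]
```

View pics/w4.png

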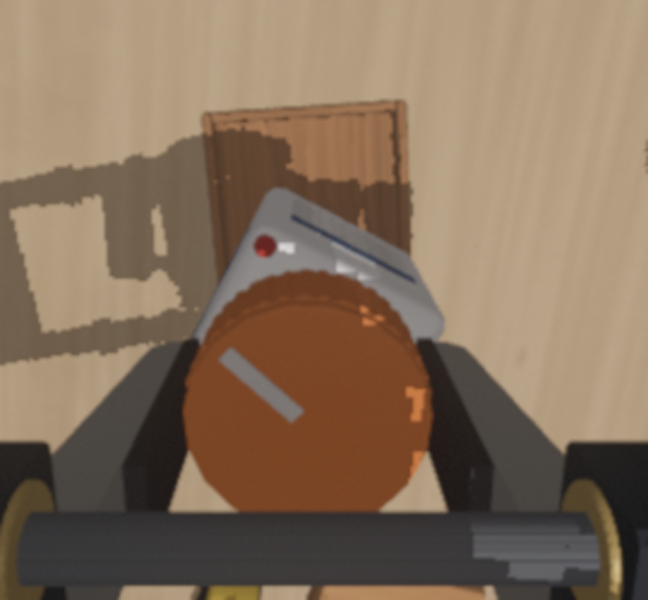

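The bar, (297,415) to (228,355), is unchanged in the fingers, but the jar (dot at (265,245), top edge (280,190)-(440,310)) has turned about 33 deg clockwise, so the lid has partly unscrewed in the air. I'll land the jar promptly, turning it parallel to the tray on the way, then retighten it on the floor under light pressure.

```bash
python3 -m crank '1 .001 0 .025 0 0 -.04;1 .002 0 .06 0 0 -.08;1 .002 -.001 .095 0 0 -.12;1 .002 -.001 .125 0 0 -.16;1 .002 -.001 .148 0 0 -.2'
python3 -m crank '1 0 0 .01 0 0 -.04;1 0 0 .02 0 0 -.08;1 0 0 .029 0 0 -.12;1 0 0 .036 0 0 -.16;1 0 0 .04 0 0 -.19'
python3 - <<'E'
from h import *
o=get_obs();y=o["tcp_rot"][:,1];print(o["ee_pos"],np.degrees(np.arctan2(y[1],y[0])),o["ft_force"])
np.savez("w5",p=o["ee_pos"],R=o["tcp_rot"])
f=grab_frame("wrist");cv2.imwrite("pics/w5.png",np.hstack([cv2.resize(f[80:330,130:400,::-1],None,fx=1.48,fy=2.2*.67,interpolation=cv2.INTER_CUBIC),cv2.resize(grab_frame("top")[120:213,120:220,::-1],(395,370),interpolation=cv2.INTER_CUBIC)[:370]]))
E
```

```text
t: 10.98
ee_pos: [0.567, 0.2736, 0.1279]
tcp_rot: [[-0.41, 0.912, 0.002], [0.912, 0.41, -0.002], [-0.002, 0.001, -1.0]]
ft_force: [-0.3, -0.2, -2.6]
width: 0.057
gripper_force: 30.0
t: 11.4
ee_pos: [0.5679, 0.2737, 0.0976]
tcp_rot: [[-0.66, 0.751, 0.004], [0.751, 0.66, -0.001], [-0.004, 0.002, -1.0]]
ft_force: [-0.2, 0.2, -2.6]
width: 0.0566
gripper_force: 30.0
[0.56791386 0.27367214 0.09757984] 41.291269090294215 [-0.18874703  0.17805604 -2.59107856]Traceback (most recent call last):
  File "<stdin>", line 4, in <module>
    return _nx.concatenate(arrs, 1, dtype=dtype, casting=casting)
           ~~~~~~~~~~~~~~~^^^^^^^^^^^^^^^^^^^^^^^^^^^^^^^^^^^^^^^
ValueError: all the input array dimensions except for the concatenation axis must match exactly, but along dimension 0, the array at index 0 has size 369 and the array at index 1 has size 370
```

```bash
python3 -m crank '1 0 0 .002 0 0 0;1 0 0 .004 0 0 0;1 0 0 .006 0 0 0;1 0 0 .008 0 0 0'
python3 -m crank '1 0 0 .0015 0 0 0;1 0 0 .003 0 0 0;1 0 0 .003 0 0 0'
```

```text
t: 11.83
ee_pos: [0.5684, 0.2748, 0.092]
tcp_rot: [[-0.658, 0.753, 0.006], [0.753, 0.658, -0.001], [-0.004, 0.004, -1.0]]
ft_force: [-0.1, 0.3, -1.4]
width: 0.0565
gripper_force: 30.0
t: 12.08
ee_pos: [0.568, 0.2748, 0.0891]
tcp_rot: [[-0.659, 0.752, 0.005], [0.752, 0.659, -0.001], [-0.004, 0.003, -1.0]]
ft_force: [1.0, -1.6, -2.1]
width: 0.0568
gripper_force: 30.0
```

```bash
python3 -m crank '1 0 0 .001 0 0 0;1 0 0 .002 0 0 0;1 0 0 .003 0 0 0;1 0 0 .003 0 0 0'
python3 -m crank '1 0 0 .001 0 0 0;1 0 0 .002 0 0 0;1 0 0 .003 0 0 0;1 0 0 .003 0 0 0'
```

```text
t: 12.42
ee_pos: [0.5682, 0.2748, 0.087]
tcp_rot: [[-0.659, 0.752, 0.005], [0.752, 0.659, -0.001], [-0.004, 0.003, -1.0]]
ft_force: [-0.1, 0.6, -1.9]
width: 0.057
gripper_force: 30.0
t: 12.75
ee_pos: [0.5686, 0.2749, 0.0851]
tcp_rot: [[-0.659, 0.752, 0.006], [0.752, 0.659, -0.001], [-0.004, 0.004, -1.0]]
ft_force: [-0.6, -0.0, 1.3]
width: 0.0569
gripper_force: 30.0
```

```bash
python3 -m crank '1 0 0 .001 0 0 0;1 0 0 .002 0 0 0;1 0 0 .002 0 0 0'
python3 -m crank '1 0 0 .0003 0 0 .04;1 0 0 .0006 0 0 .08;1 0 0 .0009 0 0 .12;1 0 0 .0012 0 0 .16;1 0 0 .0012 0 0 .2'
python3 - <<'E'
from h import *
o=get_obs();y=o["tcp_rot"][:,1];print(o["ee_pos"],np.degrees(np.arctan2(y[1],y[0])),o["ft_force"],o["torque"])
f=grab_frame("wrist")
cv2.imwrite("pics/w5.png",cv2.resize(f[80:330,130:400,::-1],None,fx=2.2,fy=2.2,interpolation=cv2.INTER_CUBIC))
E
```

```text
t: 13.0
ee_pos: [0.5692, 0.2752, 0.0848]
tcp_rot: [[-0.659, 0.752, 0.007], [0.752, 0.659, -0.0], [-0.005, 0.005, -1.0]]
ft_force: [-1.5, -0.7, 6.7]
width: 0.0568
gripper_force: 30.0
t: 13.42
ee_pos: [0.5698, 0.2751, 0.084]
tcp_rot: [[-0.391, 0.92, 0.009], [0.92, 0.391, -0.0], [-0.003, 0.008, -1.0]]
ft_force: [-0.4, -0.4, 5.2]
width: 0.0569
gripper_force: 30.0
[0.56980053 0.2751345  0.08400696] 23.023792072807737 [-0.4225395  -0.43236775  5.21961811] [-0.15260961  0.05067283 -0.00376424]
```

View pics/w5.png

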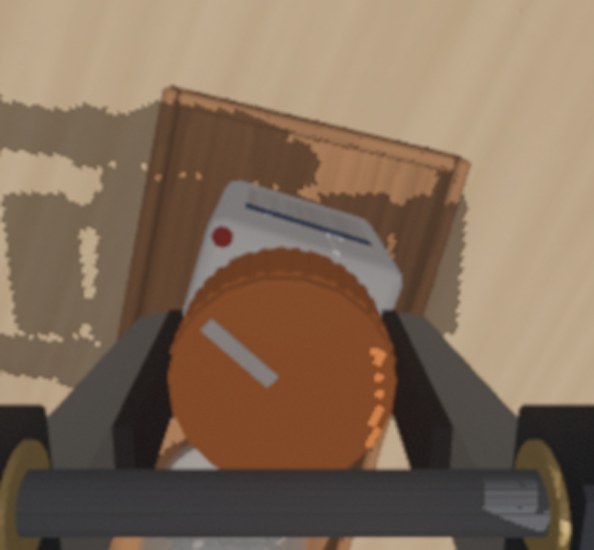

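The jar stands parallel to the tray and stays put: its edge is now (235,180)-(400,275), the dot is at (222,236), and the lid has turned about 18 deg relative to it. I continue to the stop.

```bash
python3 -m crank '1 0 0 .0003 0 0 .04;1 0 0 .0006 0 0 .08;1 0 0 .0009 0 0 .12;1 0 0 .0012 0 0 .16;1 0 0 .0014 0 0 .2'
python3 -m crank '1 0 0 .0003 0 0 .02;1 0 0 .0005 0 0 .04;1 0 0 .0005 0 0 .06;1 0 0 .0005 0 0 .08;1 0 0 .0005 0 0 .08'
python3 - <<'E'
from h import *
o=get_obs();y=o["tcp_rot"][:,1];print(o["ee_pos"],np.degrees(np.arctan2(y[1],y[0])),o["ft_force"],o["torque"])
f=grab_frame("wrist")
cv2.imwrite("pics/w6.png",cv2.resize(f[80:330,130:400,::-1],None,fx=2.2,fy=2.2,interpolation=cv2.INTER_CUBIC))
E
```

```text
t: 13.88
ee_pos: [0.5697, 0.275, 0.083]
tcp_rot: [[-0.088, 0.996, 0.008], [0.996, 0.088, -0.0], [-0.001, 0.008, -1.0]]
ft_force: [-1.1, -2.2, 8.5]
width: 0.0569
gripper_force: 30.0
t: 14.3
ee_pos: [0.5701, 0.2753, 0.083]
tcp_rot: [[0.036, 0.999, 0.009], [0.999, -0.036, 0.0], [0.001, 0.009, -1.0]]
ft_force: [0.2, 0.4, 7.1]
width: 0.0571
gripper_force: 30.0
[0.57011516 0.27531899 0.08298456] -2.0725963105546352 [0.18829689 0.36294623 7.14159227] [-0.05182051  0.18972519  0.02835076]
```

View pics/w6.png

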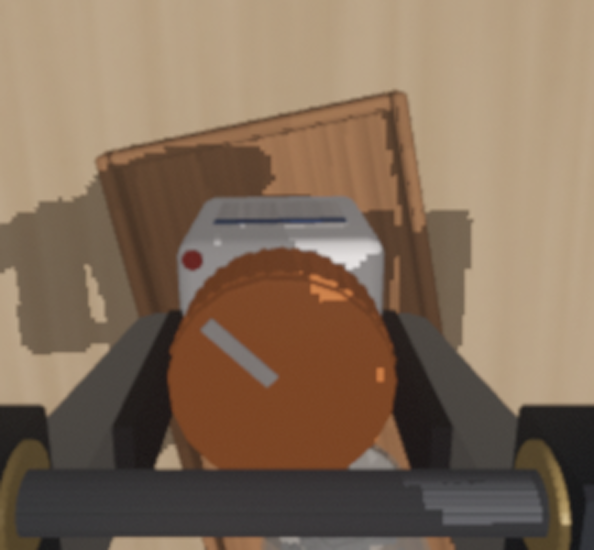

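The dot sits at the same place relative to the bar as when home in the stand, and the jar turned with the lid at the stop, so it is closed again, over the middle. I relax the push, open and withdraw.

```bash
python3 -m crank '1 0 0 -.002 0 0 -.005;1 0 0 -.003 0 0 -.005;-1 0 0 -.003 0 0 -.005;-1 0 0 -.003 0 0 -.005;-1 0 0 -.003 0 0 -.005'
python3 -m crank '-1 0 0 0 0 0 0;-1 0 0 0 0 0 0;-1 0 0 0 0 0 0;-1 0 0 0 0 0 0'
python3 -m crank '-1 0 0 -.02 0 0 0;-1 0 0 -.05 0 0 0;-1 0 0 -.09 0 0 0;-1 0 0 -.13 0 0 0;-1 0 0 -.15 0 0 0'
python3 -m crank '-1 0 0 0 0 0 0;-1 0 0 0 0 0 0;-1 0 0 0 0 0 0'
python3 - <<'E'
from fitw import *
o=get_obs();np.savez("w7",p=o["ee_pos"],R=o["tcp_rot"]);f=grab_frame("wrist");im=f[...,::-1].copy();cv2.imwrite("pics/w7raw.png",im)
cc=wcam("w7.npz");ctr=np.array([.570,.275,.006])
h=cv2.cvtColor(im,cv2.COLOR_BGR2HSV)
# lid top and its bar (low saturation within the orange disc), red dot
P=wproj(cc,np.array([ctr+[0,0,.105]]))[0];print("lid expected px",P)
m=mask(im,tuple((P+[9,4]).astype(int)),140);e=edge(m);print("lid",e)
disc=np.zeros_like(m);cv2.circle(disc,tuple(int(v) for v in P),24,1,-1)
bar=((h[...,1]<90)&(disc>0)).astype(np.uint8);v,u=np.nonzero(bar);print("bar n",len(u))
w=np.array([wray(cc,(a,b),ctr+[0,0,.105],np.array([0,0,1.])) for a,b in zip(u,v)]);c=w.mean(0);print("bar mean rel",c-ctr)
d=np.linalg.svd((w-c)[:,:2])[2][0];print("bar dir",np.degrees(np.arctan2(d[1],d[0])))
red=(((h[...,0]<6)|(h[...,0]>174))&(h[...,1]>150)&(h[...,2]>60)).astype(np.uint8);k,l,s,ce=cv2.connectedComponentsWithStats(red)
for i in range(1,k):
    q=wray(cc,ce[i],ctr+[0,0,.075],np.array([0,0,1.]))-ctr
    if np.hypot(*q[:2])<.06: print("dot",s[i,4],q[:2],np.degrees(np.arctan2(q[1],q[0])))
E
```

```text
t: 14.77
ee_pos: [0.5678, 0.2747, 0.0824]
tcp_rot: [[0.027, 1.0, 0.004], [1.0, -0.027, -0.001], [-0.001, 0.004, -1.0]]
ft_force: [0.3, 0.2, -0.8]
width: 0.0747
gripper_force: 0.0
t: 15.1
ee_pos: [0.5682, 0.2748, 0.0829]
tcp_rot: [[0.027, 1.0, 0.005], [1.0, -0.027, -0.001], [-0.001, 0.005, -1.0]]
ft_force: [1.1, -0.7, -0.8]
width: 0.0921
gripper_force: 0.0
t: 15.52
ee_pos: [0.5693, 0.2754, 0.2078]
tcp_rot: [[0.027, 1.0, 0.011], [1.0, -0.027, 0.001], [0.001, 0.011, -1.0]]
ft_force: [0.8, 0.1, 1.0]
width: 0.0923
gripper_force: 0.0
t: 15.77
ee_pos: [0.5667, 0.2747, 0.2011]
tcp_rot: [[0.027, 1.0, 0.002], [1.0, -0.027, -0.002], [-0.001, 0.002, -1.0]]
ft_force: [-0.2, -0.1, -0.7]
width: 0.0921
gripper_force: 0.0
lid expected px [263.12812159 196.46721328]
lid [259.84961396 194.44410876  30.79358945]
bar n 87
bar mean rel [-0.01164111  0.00797464  0.105     ]
bar dir -44.69828370586933
dot 11 [-0.02631055  0.02587852] 135.47428823910346
```

Measured after release: bar at 135.3 deg, red dot at 135.5 deg, so the lid is home and the jar stands in place with the robot clear. I hand in.

```bash
python3 -c "
from station import *
print(finish_job())"
```

```text
the job is handed in; nothing more can be done
None
```

The job is handed in: the lid was dropped into the thread and screwed home in the stand, but it worked loose by about 33 deg in the air, so I tightened it again to its stop on the tray floor; the closed jar now stands in the empty compartment (bar at 135.3 deg, red dot at 135.5 deg), and no verdict was returned.

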